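Lay out the bicycle parts kit on its outline mats

TASK

Complete the parts kit for the next bicycle job: lay each of the four loose parts (the toothed belt cog, the bearing cup, the pulley cage and the folding multitool) flat on the mat whose printed outline has its shape and size, centred in the outline and, for the two long parts, lying along it (either way round). Leave the grease pot and the steel socket standing where they are.

Things in the scene. Friction and masses are not known exactly. Their poses are not given: they have to be found in the camera images.
- belt_cog: Toothed steel belt cog, a thick round disc lying flat, 56 mm across and 14 mm high, with a round bore (20 mm) and five small dark holes; the larger of the two round parts. Origin: centre of its underside; z up. Can be gripped across its diameter at any yaw.
- bearing_cup: Aluminium bottom-bracket bearing cup, standing on its notched flange: flange 40 mm across and 11 mm high, above it a collar 32 mm across, 24 mm high in all, with a wide bore (24 mm) open at the top; the smaller round part. Origin: centre of its underside; z up. Can be gripped across the flange or collar at any yaw.
- pulley_cage: Derailleur pulley cage lying flat, shaped like a dumb-bell: two black toothed wheels 40 mm across, 60 mm apart, joined by an aluminium bar 18 mm wide; 100 mm long, 40 mm wide, 14 mm high. Origin: centre of its underside; x along its length, y across, z up. The 18 mm bar is 23 mm long between the wheels at its edges and is solid to grip across y at the origin.
- multitool: Closed folding multitool lying flat, a dark steel oblong with round ends and bright blades between its side plates: 88 mm long, 30 mm wide, 20 mm high. Origin: centre of its underside; x along its length, y across, z up. Grip across y.
- mat_cog: Flat fixed mat of dark rubber, 116 (x) x 74 (y) mm and 4 mm thick, with a pale printed line 3 mm wide; it lies on the table, so a part put on it stands 4 mm up. The line is the larger circle, 66 mm across outside, for the belt cog. Origin: centre of its underside, on the table, straight below the middle of the outline; x along the mat's long side.
- mat_cup: Flat fixed mat of dark rubber, 116 (x) x 74 (y) mm and 4 mm thick, with a pale printed line 3 mm wide; it lies on the table, so a part put on it stands 4 mm up. The line is the smaller circle, 50 mm across outside, for the bearing cup. Origin: centre of its underside, on the table, straight below the middle of the outline; x along the mat's long side.
- mat_cage: Flat fixed mat of dark rubber, 116 (x) x 74 (y) mm and 4 mm thick, with a pale printed line 3 mm wide; it lies on the table, so a part put on it stands 4 mm up. The line is a dumb-bell, 110 mm long along x and 50 mm wide outside, with a waist 28 mm wide, for the pulley cage. Origin: centre of its underside, on the table, straight below the middle of the outline; x along the mat's long side.
- mat_multi: Flat fixed mat of dark rubber, 116 (x) x 74 (y) mm and 4 mm thick, with a pale printed line 3 mm wide; it lies on the table, so a part put on it stands 4 mm up. The line is an oblong with round ends, 98 mm long along x and 40 mm wide outside, for the multitool. Origin: centre of its underside, on the table, straight below the middle of the outline; x along the mat's long side.
- grease_pot: Bystander: small upright jar with a black cap, 38 mm across and 45 mm high, loose on the table among the parts. Origin: centre of its underside; z up.
- steel_socket: Bystander: upright steel wrench socket, stepped from 30 mm across below to 24 mm above, 45 mm high, loose on the table among the parts. Origin: centre of its underside; z up.

How it is judged:
At the end, for the whole second after the job is handed in: Each part lies flat (within 7 degrees) and at rest on its own mat, its centre within 12 mm of the centre of the outline; pulley cage and multitool lie along their outlines within 15 degrees, either way round; nothing is held (horizontal distance between belt_cog and mat_cog below 0.012 m and height (world z) of belt_cog between 0.002 and 0.007 m and angle between each of belt_cog, bearing_cup, pulley_cage, multitool's own z axis and vertical below 0.12 rad and linear speed of each of belt_cog, bearing_cup, pulley_cage, multitool below 0.02 m/s and contact force between each of belt_cog, bearing_cup, pulley_cage, multitool and the fingers below 0.1 N and horizontal distance between bearing_cup and mat_cup below 0.012 m and height (world z) of bearing_cup between 0.002 and 0.007 m and horizontal distance between pulley_cage and mat_cage below 0.012 m and height (world z) of pulley_cage between 0.002 and 0.007 m and angle between the x axis of pulley_cage and the x axis of mat_cage, either way round below 0.26 rad and horizontal distance between multitool and mat_multi below 0.012 m and height (world z) of multitool between 0.002 and 0.007 m and angle between the x axis of multitool and the x axis of mat_multi, either way round below 0.26 rad); the robot touches nothing.
It fails at once if the grease pot is pushed more than 30 mm or knocked over (distance of grease_pot from where it was at the start of the episode above 0.03 m or angle between grease_pot's own z axis and vertical above 0.6 rad).
It fails at once if the steel socket is pushed more than 30 mm or knocked over (distance of steel_socket from where it was at the start of the episode above 0.03 m or angle between steel_socket's own z axis and vertical above 0.6 rad).
It also fails if it takes over 109 s, if anything falls off the work surface, if the arm or the gripper's body presses on something with over 40 N, if the wrist force passes 120 N, or if a joint passes its speed limit or range.

ROBOT

A 7-joint arm with a two-finger parallel gripper is mounted at the origin on the work surface. World frame = base frame: x ahead of the robot, y to its left, z up, the work surface at z = 0. Lengths are in m, angles in rad, forces in N, time in s.
With the tool pointing down it reaches from about 0.35 to 0.9 m from the base axis. Payload 8.1 kg.
Tool frame: the origin (TCP) lies on the front face of the gripper's body, between the roots of the fingers; the fingertips stand 73 mm ahead of it and the grasp point (between the pads) lies 54 mm ahead of it (ctrl.tips_ahead is the distance from the TCP to the fingertips, in m); z points along the fingers, y is the line along which they close (so a half turn about z gives the same grasp; the last joint's range is limited). The gripper opens to 85 mm and grips with 20 to 120 N. Pads are 22 mm wide; open, the fingers measure 114 mm over their backs; the gripper's body (76 mm by 85 mm) begins 54 mm behind the grasp point. The pads swing forward as they close: fully open they stand 13 mm farther back than shut.
Start: joints at [-1.212, 0.434, 0.025, 1.573, -0.012, 1.134, -0.075], TCP at [0.279, 0.56, 0.304] pointing down, gripper open.
Joint ranges: [-2.62, 2.62], [-0.44, 2.09], [-1.27, 1.32], [0.08, 2.57], [-1.32, 4.46], [0.12, 2], [-2.74, 2.74]. Speed limits (rad/s): [2.22, 2.22, 3.01, 3.01, 3.14, 3.14, 3.14].

INTERFACE

Orientations are given as a unit quaternion [x, y, z, w].
In Python, from station import ctrl, imaging gives the robot as it stands. The module is installed in compiled form; this text tells all that it offers.
- The arm moves only by the shell command python3 -m crank 'ROWS'. ROWS is JSON, a list of rows, each an object of numbers: "gripper": the finger opening in cm, from 0 to 8.54; "tx", "ty", "tz": the shift along the world's x, y, z in cm; "turn": the turn about the world's z in degrees. A call has 1 to 10 rows; each row is the pose to reach, as a shift and turn from the pose commanded when the call began; what a row does not reach only later rows make up. A row lasts 1/8 s, in which the tool goes at most 62.5 mm and 10.7 degrees, less where a joint would pass 70% of its speed; a pose out of reach is approached as far as the arm can. A call with a gripper value outside its range is refused whole. The fingers move at their own pace and stop on an object; the grip force is fixed at half the most. Time passes only in rows, so rows that repeat a pose let the fingers close. It gives the time, the measured TCP pose, the force, the opening and the grip force at its end, in the units of the state.
- ctrl.observe(): the state, without advancing time (a new reading comes with each control period).
- imaging.snapshot(name): name is "scene" or "top" or "wrist"; returns (picture, depth): 384x512x3 uint8, blue, green, red; 384x512 float32, m along the optical axis (not along the pixel's ray), 0 where there is no reading.
- imaging.calibration(name): a dict with "intrinsics" (3x3 intrinsics, pixels), "D" ([k1, k2, p1, p2, k3] as OpenCV has them; the pictures are not rectified), "xyz" and "rotation" of the camera in the world. Camera axes: x right, y up, looking along -z (the intrinsics and any distortion apply to the point x, -y, -z); pixel columns grow to the right and rows downward; lengths in m; the calibration is good to about 2 mm. A picture is of the moment at which its call begins: read the wrist's pose just before it. calibration takes no time and is no camera call; for the wrist camera it gives the pose at the moment of the call.
- ctrl.job_done(): hands the job in; it is judged then, once.
The state is a dict: "time_s": time; "joint_positions": joint angles; "qd": joint speeds; "tau": joint torques, N m; "ee_pos": TCP position; "eef_rot": TCP orientation; "force": force on the tool from outside, world axes, zero at the start; "wrist_torque": the same for the moment, N m; "finger_gap": finger opening in m; "grasp_force": force on a finger pad.
Only numpy, scipy, OpenCV 4.12 (cv2) and the standard library are available. Lean on these libraries where they do the work, as an engineer would, in place of code of your own. Each camera call takes 0.05 s, during which the arm holds its last target. There are 200 camera calls.

## Working session

There is one attempt and no reset: what is moved stays moved. The work goes in short steps, Python scripts to look and compute and a shell command to move; the robot and the scene stay as the last step left them, time stands still between calls to the robot, and variables do not carry over. Pictures are saved under pics/ and viewed, at most 14 in all, crops included, and the job is handed in when it is done.

```bash
mkdir -p pics; cat > h.py <<'E'
import numpy as np, cv2
from station import ctrl, imaging
from scipy.spatial.transform import Rotation as R
def cal(n):
    c=imaging.calibration(n); r=np.array(c["rotation"],float)
    if r.shape!=(3,3): r=R.from_quat(r.ravel()).as_matrix()
    return np.array(c["intrinsics"]),np.array(c["D"],float),np.array(c["xyz"]),r
def ray(C,uv,z):
    K,D,p,r=C
    u=cv2.undistortPoints(np.array(uv,float).reshape(-1,1,2),K,D).reshape(-1,2)
    d=np.c_[u[:,0],-u[:,1],-np.ones(len(u))]@r.T
    return p+d*((z-p[2])/d[:,2])[:,None]
def cloud(C,dep):
    K,D,p,r=C
    h,w=dep.shape; v,u=np.mgrid[:h,:w]
    q=cv2.undistortPoints(np.stack([u.ravel(),v.ravel()],1).astype(float).reshape(-1,1,2),K,D).reshape(h,w,2)
    P=np.dstack([q[...,0],-q[...,1],-np.ones((h,w))])*dep[...,None]
    return P@r.T+p
E
python3 - <<'E'
from h import *
for n in("top","scene"):
    C=cal(n); im,d=imaging.snapshot(n); cv2.imwrite(f"pics/{n}0.png",im); np.savez(f"{n}0.npz",im=im,d=d)
    print(n,C[0][0,0],C[1],C[2],C[3][:,2],np.median(d))
s=ctrl.observe();print(s["time_s"],s["ee_pos"],s["eef_rot"],s["finger_gap"])
E
```

```text
top 378.57286632554036 [0.03094215 0.         0.         0.         0.        ] [ 0.38800537 -0.01599985  1.06813631] [-0.13505362 -0.01155681  0.99077089] 1.0674188
scene 367.45741187693756 [-0.07152094  0.          0.          0.          0.        ] [0.96766233 0.03761374 0.77458876] [0.52356724 0.06144681 0.84976564] 0.9081725
0.1 [0.27833921 0.55923149 0.30320718] [ 2.28861058e-01  9.73458851e-01 -6.84848956e-04 -1.07488355e-04] 0.08523006701977207
```

View pics/top0.png

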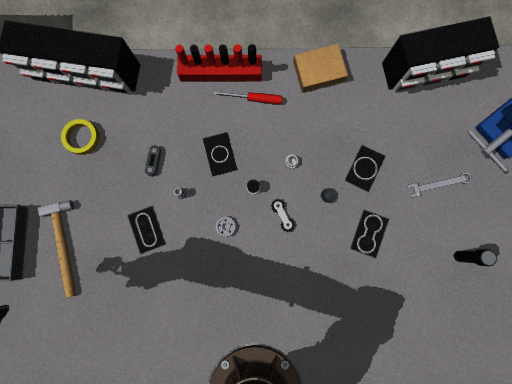

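View pics/scene0.png

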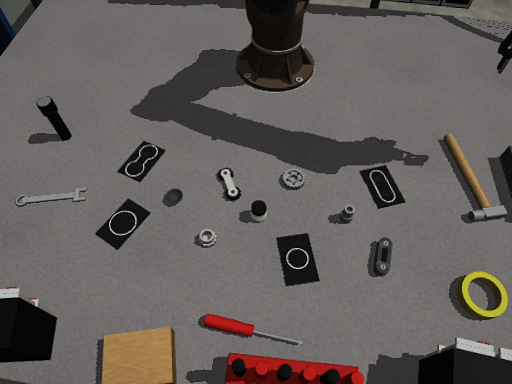

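The top view shows the cog at (226,227), cup (292,161), cage (283,215), multitool (153,160), pot (253,186) and socket (180,192). The mats are cup (220,154), cog (366,168), multi (147,230) and cage (370,234). There is also an unknown dark disc at (329,195). The scene view agrees.

```bash
cat > m.py <<'E'
from h import *
from scipy.optimize import linear_sum_assignment
W={}
seed=dict(cog=(226,227),cup=(292,161),cage=(283,215),multi=(153,160),pot=(253,186),socket=(180,192),disc=(329,195),m_cup=(220,154),m_cog=(366,168),m_multi=(147,230),m_cage=(370,234))
seedS=dict(cog=(292,179),cup=(207,238),cage=(229,184),multi=(384,257),pot=(259,211),socket=(347,213),disc=(173,197),m_cup=(297,259),m_cog=(123,223),m_multi=(382,186),m_cage=(141,161))
for n,S in(("top",seed),("scene",seedS)):
    C=cal(n); f=np.load(n+"0.npz"); P=cloud(C,f["d"]); im=f["im"]
    tab=P[150:250,100:400,2]; print(n,"table z",np.median(tab))
    for k,(u,v) in S.items():
        b=P[v-26:v+27,u-26:u+27]; 
        if k[0]!='m' or k=='multi':
            c=P[v,u]; near=np.hypot(b[...,0]-c[0],b[...,1]-c[1])<.065
            m=(near&(b[...,2]>.006)).astype(np.uint8)
            q=b[m>0]
            print(k,"ctr",c.round(3),"n",len(q), "z95",np.percentile(q[:,2],95).round(4) if len(q) else 0, end=' ')
            if len(q):
                top=q[q[:,2]>np.percentile(q[:,2],95)-.007]
                (cx,cy),wh,a=cv2.minAreaRect(top[:,:2].astype(np.float32)*1000); print("rect",round(cx,1),round(cy,1),np.round(wh),round(a,1))
            else: print()
        else:
            g=im[v-26:v+27,u-26:u+27]; hsv=cv2.cvtColor(g,cv2.COLOR_BGR2GRAY)
            w=(hsv<45).astype(np.uint8)
            w=cv2.morphologyEx(w,cv2.MORPH_CLOSE,np.ones((5,5)))
            cs,_=cv2.findContours(w,cv2.RETR_EXTERNAL,2); cn=max(cs,key=cv2.contourArea)
            pts=ray(C,cn.reshape(-1,2)+[u-26,v-26],.004)
            (cx,cy),wh,a=cv2.minAreaRect(pts[:,:2].astype(np.float32)*1000); print(k,"mat",round(cx,1),round(cy,1),np.round(wh),round(a,1), end=' ')
            # outline: bright inside the mat
            msk=np.zeros_like(w); cv2.drawContours(msk,[cn],-1,1,-1); msk=cv2.erode(msk,np.ones((3,3)))
            l=((hsv>110)&(msk>0)).astype(np.uint8); vv,uu=np.nonzero(l)
            pl=ray(C,np.c_[uu+u-26,vv+v-26],.004); (cx,cy),wh,a=cv2.minAreaRect(pl[:,:2].astype(np.float32)*1000); print("line",round(cx,1),round(cy,1),np.round(wh),round(a,1),"z",np.median(b[...,2][msk>0]).round(4))
E
python3 m.py
```

```text
top table z -0.0003813581712694969
cog ctr [ 0.439  0.08  -0.001] n 269 z95 0.0156 rect 441.0 81.0 [54. 55.] 45.3
cup ctr [ 0.628 -0.108  0.002] n 117 z95 0.0262 rect 625.9 -106.6 [28. 30.] 89.9
cage ctr [ 0.471 -0.08   0.016] n 332 z95 0.0161 rect 472.6 -77.2 [94. 36.] 26.9
multi ctr [0.628 0.286 0.02 ] n 314 z95 0.0222 rect 630.3 289.3 [30. 86.] 79.6
pot ctr [0.549 0.003 0.044] n 160 z95 0.0464 rect 550.8 3.1 [33. 33.] 30.6
socket ctr [0.533 0.202 0.047] n 106 z95 0.0456 rect 535.7 209.6 [20. 22.] 88.4
disc ctr [ 0.529 -0.212  0.001] n 136 z95 0.0168 rect 527.7 -205.5 [41. 40.] 44.2
m_cup mat 649.6 99.4 [115.  74.] 14.7 line 650.4 101.4 [46. 44.] 89.8 z 0.0024
m_cog mat 606.2 -314.7 [ 72. 115.] 62.9 line 607.6 -313.2 [59. 65.] 74.0 z 0.0025
m_multi mat 433.3 303.3 [114.  74.] 21.0 line 434.6 304.6 [96. 39.] 21.3 z 0.0027
m_cage mat 423.2 -320.2 [ 72. 119.] 69.2 line 421.7 -320.4 [ 50. 104.] 69.5 z 0.0027
scene table z 0.0015682991808030344
cog ctr [0.438 0.078 0.004] n 347 z95 0.0171 rect 439.7 80.0 [56. 56.] 47.0
cup ctr [ 0.624 -0.107  0.006] n 231 z95 0.0261 rect 624.7 -106.9 [31. 31.] 49.2
cage ctr [ 0.48  -0.076  0.018] n 388 z95 0.0169 rect 471.9 -78.0 [98. 40.] 28.5
multi ctr [0.634 0.291 0.02 ] n 509 z95 0.0236 rect 628.8 290.8 [31. 86.] 79.1
pot ctr [0.564 0.006 0.048] n 297 z95 0.0476 rect 549.9 2.7 [34. 32.] 6.5
socket ctr [0.544 0.206 0.043] n 199 z95 0.0473 rect 534.4 210.2 [23. 23.] 54.7
disc ctr [ 0.524 -0.21   0.005] n 180 z95 0.0181 rect 525.3 -204.8 [40. 43.] 1.1
m_cup mat 649.6 100.7 [124.  75.] 14.9 line 649.7 101.1 [122.  49.] 17.5 z 0.0043
m_cog mat 607.5 -313.8 [ 80. 119.] 62.7 line 606.2 -315.0 [62. 66.] 6.7 z 0.004
m_multi mat 433.6 304.0 [116.  74.] 21.0 line 431.5 305.2 [98. 41.] 20.4 z 0.0053
m_cage mat 421.9 -319.1 [ 74. 115.] 69.1 line 420.9 -321.4 [ 49. 107.] 68.9 z 0.0044
```

Both views agree to about 2 mm, and the measured heights match the text. The extra disc is 40 mm across and about 17 mm high, so I'll leave it alone. I'll go to the multitool first.

```bash
python3 -m crank '[{"tx":17.5,"ty":-13.5,"tz":-6,"turn":8,"gripper":6},{"tx":35.1,"ty":-27,"tz":-12.4,"turn":15.7,"gripper":6},{"tx":35.1,"ty":-27,"tz":-12.4,"turn":15.7,"gripper":6},{"tx":35.1,"ty":-27,"tz":-12.4,"turn":15.7,"gripper":6},{"tx":35.1,"ty":-27,"tz":-12.4,"turn":15.7,"gripper":6},{"tx":35.1,"ty":-27,"tz":-12.4,"turn":15.7,"gripper":6},{"tx":35.1,"ty":-27,"tz":-12.4,"turn":15.7,"gripper":6},{"tx":35.1,"ty":-27,"tz":-12.4,"turn":15.7,"gripper":6},{"tx":35.1,"ty":-27,"tz":-12.4,"turn":15.7,"gripper":6},{"tx":35.1,"ty":-27,"tz":-12.4,"turn":15.7,"gripper":6}]'
cat > w.py <<'E'
from h import *; import sys
C=cal("wrist"); s=ctrl.observe(); im,d=imaging.snapshot("wrist"); cv2.imwrite(f"pics/{sys.argv[1]}.png",im); np.savez("w.npz",im=im,d=d)
r=R.from_quat(s["eef_rot"]).as_matrix(); t=np.array(s["ee_pos"])
print("t",s["time_s"],"tcp",t.round(4),"close ang",np.degrees(np.arctan2(r[1,1],r[0,1])).round(1),"gap",s["finger_gap"],"tips",ctrl.tips_ahead,"tool z",r[:,2].round(3))
P=cloud(C,d); L=(P-t)@r
f=(d>0)&(L[...,2]>.03)&(L[...,2]<.085)&(abs(L[...,0])<.012)&(abs(L[...,1])<.06)
if f.any(): print("finger pts",f.sum(),"tip z",L[f][:,2].max().round(4),"y",L[f][:,1].min().round(3),L[f][:,1].max().round(3))
zmin=.008; m=((d>0)&(P[...,2]>zmin)&(P[...,2]<.06)&(L[...,2]>.085)).astype(np.uint8)
n,lab,st,_=cv2.connectedComponentsWithStats(m)
for i in range(1,n):
    if st[i,4]<150: continue
    q=P[lab==i]; zt=np.percentile(q[:,2],95); q=q[q[:,2]>zt-.006]
    (cx,cy),wh,a=cv2.minAreaRect(q[:,:2].astype(np.float32)*1000); print("obj",round(cx,1),round(cy,1),np.round(wh,1),round(a,1),"z",zt.round(4),st[i,:4])
E
python3 w.py w1
```

```text
time_s: 1.35
ee_pos: [0.6281, 0.2917, 0.1801]
eef_rot: [0.093, 0.996, 0.001, -0.001]
force: [0.3, 0.5, 0.3]
finger_gap: 0.0597
grasp_force: 0.0
t 1.35 tcp [0.6281 0.2917 0.1801] close ang 79.4 gap 0.05971087583223579 tips 0.0726 tool z [-0.001  0.001 -1.   ]
finger pts 4277 tip z 0.0685 y -0.044 0.043
obj 536.6 210.3 [24.1 22.9] 79.7 z 0.0463 [79 64 64 46]
obj 630.6 290.2 [30.  88.1] 79.4 z 0.0218 [239 136  44 121]
obj 700.5 461.0 [83.4 24.9] 0.4 z 0.0263 [471 179  41 113]
```

View pics/w1.png

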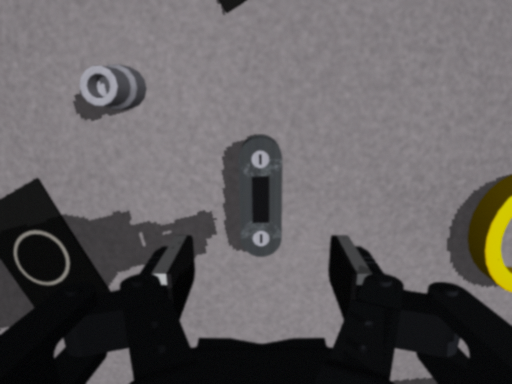

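The wrist image shows the multitool at (261,197), centred and aligned between the open fingers. I'll descend, grip and lift.

```bash
python3 -m crank '[{"tx":0.2,"ty":-0.15,"tz":-5,"gripper":6},{"tx":0.2,"ty":-0.15,"tz":-8.5,"gripper":6},{"tx":0.2,"ty":-0.15,"tz":-10.4,"gripper":6},{"tx":0.2,"ty":-0.15,"tz":-10.4,"gripper":6},{"tx":0.2,"ty":-0.15,"tz":-10.4,"gripper":2},{"tx":0.2,"ty":-0.15,"tz":-10.4,"gripper":2},{"tx":0.2,"ty":-0.15,"tz":-10.4,"gripper":2},{"tx":0.2,"ty":-0.15,"tz":-10.4,"gripper":2},{"tx":0.2,"ty":-0.15,"tz":-10.4,"gripper":2}]'
python3 -m crank '[{"tz":3,"gripper":2},{"tz":7,"gripper":2},{"tz":7,"gripper":2}]'
```

```text
validation failed for argument at $[0]...
validation failed for argument at $[0]...
```

```bash
python3 -m crank '[{"tx":0.2,"ty":-0.15,"tz":-5,"turn":0,"gripper":6},{"tx":0.2,"ty":-0.15,"tz":-8.5,"turn":0,"gripper":6},{"tx":0.2,"ty":-0.15,"tz":-10.4,"turn":0,"gripper":6},{"tx":0.2,"ty":-0.15,"tz":-10.4,"turn":0,"gripper":6},{"tx":0.2,"ty":-0.15,"tz":-10.4,"turn":0,"gripper":2},{"tx":0.2,"ty":-0.15,"tz":-10.4,"turn":0,"gripper":2},{"tx":0.2,"ty":-0.15,"tz":-10.4,"turn":0,"gripper":2},{"tx":0.2,"ty":-0.15,"tz":-10.4,"turn":0,"gripper":2},{"tx":0.2,"ty":-0.15,"tz":-10.4,"turn":0,"gripper":2}]'
python3 -m crank '[{"tx":0,"ty":0,"tz":3,"turn":0,"gripper":2},{"tx":0,"ty":0,"tz":7,"turn":0,"gripper":2},{"tx":0,"ty":0,"tz":7,"turn":0,"gripper":2}]'
```

```text
time_s: 2.52
ee_pos: [0.6325, 0.2888, 0.0781]
eef_rot: [0.094, 0.996, 0.001, 0.001]
force: [-0.4, 0.7, 6.8]
finger_gap: 0.0285
grasp_force: 60.8
time_s: 2.9
ee_pos: [0.6335, 0.2889, 0.1503]
eef_rot: [0.094, 0.996, 0.002, 0.003]
force: [-0.2, 0.2, -2.1]
finger_gap: 0.0283
grasp_force: 59.9
```

```bash
python3 -m crank '[{"tx":-5,"ty":0.4,"tz":0,"turn":8,"gripper":2},{"tx":-10,"ty":0.8,"tz":0,"turn":16,"gripper":2},{"tx":-15,"ty":1.2,"tz":0,"turn":24,"gripper":2},{"tx":-19.8,"ty":1.6,"tz":0,"turn":31.8,"gripper":2},{"tx":-19.8,"ty":1.6,"tz":0,"turn":31.8,"gripper":2},{"tx":-19.8,"ty":1.6,"tz":0,"turn":31.8,"gripper":2},{"tx":-19.8,"ty":1.6,"tz":0,"turn":31.8,"gripper":2}]'
python3 w.py w2
```

```text
time_s: 3.78
ee_pos: [0.4347, 0.3037, 0.1458]
eef_rot: [-0.182, 0.983, -0.0, 0.0]
force: [0.1, 0.3, -2.8]
finger_gap: 0.0285
grasp_force: 59.9
t 3.775 tcp [0.4347 0.3037 0.1458] close ang 110.9 gap 0.0285169431200521 tips 0.0726 tool z [ 0.001  0.    -1.   ]
finger pts 7078 tip z 0.0687 y -0.033 0.031
obj 531.4 204.6 [ 9.9 23.9] 52.5 z 0.0459 [ 43 269  65  54]
```

View pics/w2.png

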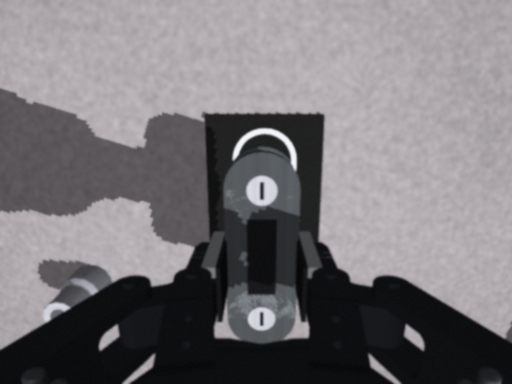

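```bash
cat > held.py <<'E'
from h import *
C=cal("wrist"); s=ctrl.observe(); r=R.from_quat(s["eef_rot"]).as_matrix(); t=np.array(s["ee_pos"]); f=np.load("w.npz")
P=cloud(C,f["d"]); L=(P-t)@r
m=(f["d"]>0)&(L[...,2]>.03)&(L[...,2]<.078)&(abs(L[...,1])<.013)
q=L[m]; print(np.percentile(q,[1,50,99],axis=0).round(4)); 
m2=(f["d"]>0)&(P[...,2]<.012)&(cv2.cvtColor(f["im"],6)<50)&(np.hypot(P[...,0]-t[0],P[...,1]-t[1])<.08)
print(P[m2].mean(0), ray(C,[(261,190),(261,319),(262,150)],t[2]-.055).round(4))
E
python3 held.py
```

```text
[[-0.0376 -0.0127  0.0558]
 [ 0.0098 -0.0002  0.0574]
 [ 0.0458  0.0127  0.0737]]
[0.40686834 0.29463552 0.00368496] [[0.4048 0.2913 0.0908]
 [0.4587 0.3118 0.0908]
 [0.3904 0.2861 0.0908]]
```

```bash
python3 -m crank '[{"tx":0.1,"ty":0.2,"tz":-4,"turn":0,"gripper":2},{"tx":0.1,"ty":0.2,"tz":-6,"turn":0,"gripper":2},{"tx":0.1,"ty":0.2,"tz":-6.5,"turn":0,"gripper":2},{"tx":0.1,"ty":0.2,"tz":-6.5,"turn":0,"gripper":2},{"tx":0.1,"ty":0.2,"tz":-6.5,"turn":0,"gripper":2}]'
python3 -m crank '[{"tx":0,"ty":0,"tz":0,"turn":0,"gripper":5},{"tx":0,"ty":0,"tz":0,"turn":0,"gripper":5},{"tx":0,"ty":0,"tz":0,"turn":0,"gripper":5},{"tx":0,"ty":0,"tz":4,"turn":0,"gripper":7},{"tx":0,"ty":0,"tz":9.5,"turn":0,"gripper":7},{"tx":0,"ty":0,"tz":9.5,"turn":0,"gripper":7},{"tx":0,"ty":0,"tz":9.5,"turn":0,"gripper":7}]'
python3 w.py w3
```

```text
time_s: 4.45
ee_pos: [0.4346, 0.3053, 0.082]
eef_rot: [-0.182, 0.983, -0.0, -0.0]
force: [-6.5, -4.6, 17.9]
finger_gap: 0.0284
grasp_force: 62.4
time_s: 5.32
ee_pos: [0.4344, 0.3058, 0.1757]
eef_rot: [-0.182, 0.983, -0.0, -0.0]
force: [-0.2, -0.8, -1.0]
finger_gap: 0.0703
grasp_force: 0.0
t 5.325 tcp [0.4344 0.3058 0.1757] close ang 111.0 gap 0.07025159626550073 tips 0.0726 tool z [-0. -0. -1.]
finger pts 4322 tip z 0.0648 y -0.05 0.048
obj 436.5 106.4 [29.2  5. ] 12.9 z 0.0136 [ 0 79  7 42]
obj 432.5 303.6 [88.2 30.1] 20.8 z 0.0258 [238 128  46 128]
obj 532.6 209.6 [18.3 21.9] 36.1 z 0.0458 [ 65 250  57  48]
```

The multitool is on its mat, within 1.5 mm and 0.5°. The cog is next.

```bash
python3 -m crank '[{"tx":0.2,"ty":-6,"tz":0,"turn":0,"gripper":7.5},{"tx":0.4,"ty":-12,"tz":0,"turn":0,"gripper":7.5},{"tx":0.6,"ty":-18,"tz":0,"turn":0,"gripper":7.5},{"tx":0.6,"ty":-22.5,"tz":0,"turn":0,"gripper":7.5},{"tx":0.6,"ty":-22.5,"tz":0,"turn":0,"gripper":7.5},{"tx":0.6,"ty":-22.5,"tz":0,"turn":0,"gripper":7.5},{"tx":0.6,"ty":-22.5,"tz":0,"turn":0,"gripper":7.5}]'
python3 w.py w4
```

```text
time_s: 6.25
ee_pos: [0.4403, 0.0823, 0.1755]
eef_rot: [-0.184, 0.983, 0.0, -0.0]
force: [0.1, -0.4, -0.0]
finger_gap: 0.0746
grasp_force: 0.0
t 6.25 tcp [0.4403 0.0823 0.1755] close ang 111.2 gap 0.07463247763812475 tips 0.0726 tool z [-0.001  0.    -1.   ]
finger pts 4384 tip z 0.0638 y -0.052 0.05
obj 473.2 -78.3 [99.3 41. ] 26.2 z 0.0157 [  6  88  71 135]
obj 441.7 80.6 [56.2 56.1] 25.2 z 0.0153 [220 156  80  78]
obj 439.1 290.1 [36.9  6.3] 31.3 z 0.0244 [494 234  18  75]
obj 542.6 -10.1 [ 3.8 12.8] 40.5 z 0.0453 [ 79 262  47  36]
```

```bash
python3 -m crank '[{"tx":0.1,"ty":-0.15,"tz":-5,"turn":0,"gripper":7.5},{"tx":0.1,"ty":-0.15,"tz":-9,"turn":0,"gripper":7.5},{"tx":0.1,"ty":-0.15,"tz":-10.2,"turn":0,"gripper":7.5},{"tx":0.1,"ty":-0.15,"tz":-10.2,"turn":0,"gripper":7.5},{"tx":0.1,"ty":-0.15,"tz":-10.2,"turn":0,"gripper":4.5},{"tx":0.1,"ty":-0.15,"tz":-10.2,"turn":0,"gripper":4.5},{"tx":0.1,"ty":-0.15,"tz":-10.2,"turn":0,"gripper":4.5},{"tx":0.1,"ty":-0.15,"tz":-10.2,"turn":0,"gripper":4.5},{"tx":0.1,"ty":-0.15,"tz":-10.2,"turn":0,"gripper":4.5}]'
python3 -m crank '[{"tx":0,"ty":0,"tz":4,"turn":0,"gripper":4.5},{"tx":0,"ty":0,"tz":8,"turn":0,"gripper":4.5},{"tx":0,"ty":0,"tz":8,"turn":0,"gripper":4.5}]'
python3 w.py w5; python3 held.py
```

```text
time_s: 7.42
ee_pos: [0.4423, 0.08, 0.0758]
eef_rot: [-0.183, 0.983, 0.0, 0.001]
force: [-2.9, 0.2, 11.4]
finger_gap: 0.0532
grasp_force: 60.6
time_s: 7.8
ee_pos: [0.4434, 0.08, 0.1575]
eef_rot: [-0.182, 0.983, 0.0, 0.004]
force: [0.1, -0.9, -0.5]
finger_gap: 0.0529
grasp_force: 64.3
t 7.8 tcp [0.4434 0.08   0.1575] close ang 111.0 gap 0.05291718830566347 tips 0.0726 tool z [ 0.007  0.002 -1.   ]
finger pts 10460 tip z 0.074 y -0.041 0.039
obj 472.5 -76.8 [99.6 40.6] 22.2 z 0.0157 [  0  83  67 145]
obj 535.9 2.1 [ 5.8 21.4] 0.4 z 0.0228 [ 92 269  41  22]
obj 525.8 211.8 [14.   2.6] 80.5 z 0.0443 [386 350  15  34]
[[-0.0261 -0.0127  0.0604]
 [ 0.0006 -0.0002  0.0648]
 [ 0.0284  0.0127  0.0736]]
[nan nan nan] [[0.413  0.0673 0.101 ]
 [0.4669 0.0879 0.101 ]
 [0.3986 0.0621 0.101 ]]held.py:7: RuntimeWarning: Mean of empty slice.
  print(P[m2].mean(0), ray(C,[(261,190),(261,319),(262,150)],t[2]-.055).round(4))
  ret = um.true_divide(
```

View pics/w5.png

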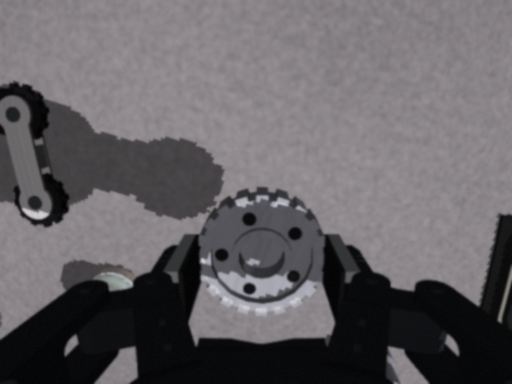

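The cog is held level and centred, at (262,250). I'll carry it to its mat.

```bash
python3 -m crank '[{"tx":2.4,"ty":-5.6,"tz":0.5,"turn":-4,"gripper":4.5},{"tx":4.8,"ty":-11.2,"tz":0.5,"turn":-8,"gripper":4.5},{"tx":7.2,"ty":-16.8,"tz":0.5,"turn":-12,"gripper":4.5},{"tx":9.6,"ty":-22.5,"tz":0.5,"turn":-16,"gripper":4.5},{"tx":12,"ty":-28.2,"tz":0.5,"turn":-20,"gripper":4.5},{"tx":14.3,"ty":-33.9,"tz":0.5,"turn":-25,"gripper":4.5},{"tx":16.4,"ty":-39.4,"tz":0,"turn":-30,"gripper":4.5},{"tx":16.4,"ty":-39.4,"tz":0,"turn":-30,"gripper":4.5},{"tx":16.4,"ty":-39.4,"tz":0,"turn":-30,"gripper":4.5},{"tx":16.4,"ty":-39.4,"tz":0,"turn":-30,"gripper":4.5}]'
python3 w.py w6; python3 held.py 2>/dev/null
```

```text
time_s: 9.1
ee_pos: [0.6054, -0.3127, 0.1535]
eef_rot: [0.077, 0.997, 0.001, -0.0]
force: [0.6, -0.6, -2.2]
finger_gap: 0.0529
grasp_force: 64.4
t 9.1 tcp [ 0.6054 -0.3127  0.1535] close ang 81.2 gap 0.052877585954280173 tips 0.0726 tool z [-0.001  0.001 -1.   ]
finger pts 10454 tip z 0.0745 y -0.041 0.04
obj 528.3 -206.3 [42.5 43.6] 1.5 z 0.0171 [384  17  71  76]
obj 544.3 -449.3 [36.4 32.9] 12.7 z 0.0097 [ 17 112  58  64]
[[-0.0265 -0.0127  0.0605]
 [ 0.0002 -0.0002  0.0649]
 [ 0.028   0.0127  0.0738]]
[ 0.57833953 -0.30548373  0.00414053] [[ 0.5739 -0.3084  0.0988]
 [ 0.6309 -0.3173  0.0988]
 [ 0.5589 -0.3057  0.0988]]
```

View pics/w6.png

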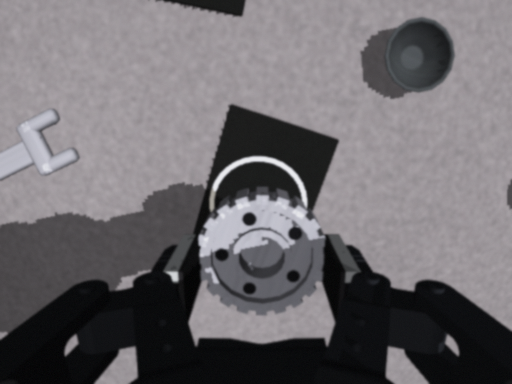

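The cog is above its circle, about 2 mm off. I'll lower and release it.

```bash
python3 -m crank '[{"tx":0.15,"ty":-0.1,"tz":-4.5,"turn":0,"gripper":4.5},{"tx":0.15,"ty":-0.1,"tz":-6.8,"turn":0,"gripper":4.5},{"tx":0.15,"ty":-0.1,"tz":-7.4,"turn":0,"gripper":4.5},{"tx":0.15,"ty":-0.1,"tz":-7.4,"turn":0,"gripper":4.5},{"tx":0.15,"ty":-0.1,"tz":-7.4,"turn":0,"gripper":4.5}]'
python3 -m crank '[{"tx":0,"ty":0,"tz":0,"turn":0,"gripper":7.8},{"tx":0,"ty":0,"tz":0,"turn":0,"gripper":7.8},{"tx":0,"ty":0,"tz":0,"turn":0,"gripper":7.8},{"tx":0,"ty":0,"tz":4,"turn":0,"gripper":7.8},{"tx":0,"ty":0,"tz":9.5,"turn":0,"gripper":7.8},{"tx":0,"ty":0,"tz":9.5,"turn":0,"gripper":7.8},{"tx":0,"ty":0,"tz":9.5,"turn":0,"gripper":7.8}]'
python3 w.py w7
```

```text
time_s: 9.78
ee_pos: [0.6075, -0.315, 0.0807]
eef_rot: [0.078, 0.997, -0.0, 0.001]
force: [-0.6, -0.1, -1.2]
finger_gap: 0.053
grasp_force: 64.4
time_s: 10.65
ee_pos: [0.6068, -0.3154, 0.1748]
eef_rot: [0.078, 0.997, 0.0, 0.0]
force: [-0.8, 0.6, -1.1]
finger_gap: 0.0779
grasp_force: 0.0
t 10.65 tcp [ 0.6068 -0.3154  0.1748] close ang 81.0 gap 0.07794884062621442 tips 0.0726 tool z [ 0.  0. -1.]
finger pts 4352 tip z 0.0626 y -0.054 0.052
obj 528.4 -206.4 [42.7 42.5] 25.6 z 0.0171 [378  21  64  69]
obj 544.0 -448.2 [36.4 31.6] 13.4 z 0.0096 [ 39 106  54  61]
obj 607.4 -315.4 [56.1 56.3] 69.5 z 0.0193 [222 155  81  81]
```

The cog sits within 2 mm of its circle. The cup is next.

```bash
python3 -m crank '[{"tx":0.6,"ty":6,"tz":0,"turn":0,"gripper":6.5},{"tx":1.2,"ty":12,"tz":0,"turn":0,"gripper":6.5},{"tx":1.8,"ty":18,"tz":0,"turn":0,"gripper":6.5},{"tx":1.9,"ty":20.9,"tz":0,"turn":0,"gripper":6.5},{"tx":1.9,"ty":20.9,"tz":0,"turn":0,"gripper":6.5},{"tx":1.9,"ty":20.9,"tz":0,"turn":0,"gripper":6.5},{"tx":1.9,"ty":20.9,"tz":0,"turn":0,"gripper":6.5}]'
python3 w.py w8
```

```text
time_s: 11.58
ee_pos: [0.6256, -0.1083, 0.1744]
eef_rot: [0.079, 0.997, -0.0, -0.0]
force: [0.2, 0.6, -0.2]
finger_gap: 0.0652
grasp_force: 0.0
t 11.575 tcp [ 0.6256 -0.1083  0.1744] close ang 80.9 gap 0.06520391938214261 tips 0.0726 tool z [-0.001 -0.001 -1.   ]
finger pts 4245 tip z 0.0663 y -0.047 0.046
obj 511.4 -67.7 [38.  18.1] 81.3 z 0.0153 [267   0  60  31]
obj 552.0 2.5 [34.8 34.7] 55.0 z 0.0465 [381  27  83  67]
obj 528.0 -206.4 [42.9 42.4] 47.4 z 0.0172 [62 45 63 67]
obj 627.1 -106.7 [31.3 31.7] 84.2 z 0.0253 [238 168  56  56]
obj 614.3 -299.2 [22.6 54. ] 67.9 z 0.0192 [  0 179  31  71]
obj 808.3 -0.9 [42.5  5.5] 80.5 z 0.0222 [396 369  48  15]
```

View pics/w8.png

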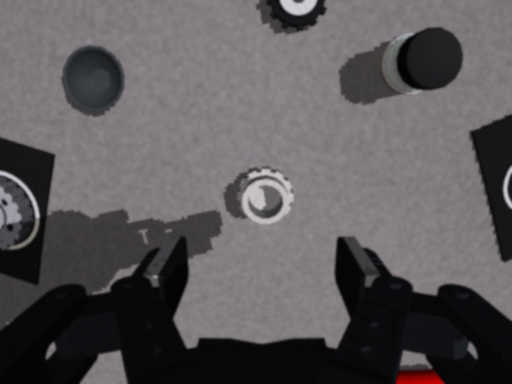

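The cup is at (265,195), centred between the fingers with nothing nearby. I'll grip its flange.

```bash
python3 -m crank '[{"tx":0.1,"ty":0.1,"tz":-5,"turn":0,"gripper":6.5},{"tx":0.1,"ty":0.1,"tz":-9,"turn":0,"gripper":6.5},{"tx":0.1,"ty":0.1,"tz":-10,"turn":0,"gripper":6.5},{"tx":0.1,"ty":0.1,"tz":-10,"turn":0,"gripper":6.5},{"tx":0.1,"ty":0.1,"tz":-10,"turn":0,"gripper":3},{"tx":0.1,"ty":0.1,"tz":-10,"turn":0,"gripper":3},{"tx":0.1,"ty":0.1,"tz":-10,"turn":0,"gripper":3},{"tx":0.1,"ty":0.1,"tz":-10,"turn":0,"gripper":3},{"tx":0.1,"ty":0.1,"tz":-10,"turn":0,"gripper":3}]'
python3 -m crank '[{"tx":0,"ty":0,"tz":4,"turn":0,"gripper":3},{"tx":0,"ty":0,"tz":8,"turn":0,"gripper":3},{"tx":0,"ty":0,"tz":8,"turn":0,"gripper":3}]'
```

```text
time_s: 12.75
ee_pos: [0.6281, -0.1058, 0.0772]
eef_rot: [0.078, 0.997, -0.0, 0.002]
force: [-1.7, -0.0, 7.5]
finger_gap: 0.0367
grasp_force: 59.1
time_s: 13.12
ee_pos: [0.6294, -0.1058, 0.1596]
eef_rot: [0.078, 0.997, -0.0, 0.004]
force: [0.8, -0.8, -0.7]
finger_gap: 0.0365
grasp_force: 60.0
```

```bash
python3 -m crank '[{"tx":0.6,"ty":6,"tz":0,"turn":0,"gripper":3},{"tx":1.2,"ty":12,"tz":0,"turn":0,"gripper":3},{"tx":1.8,"ty":18,"tz":0,"turn":0,"gripper":3},{"tx":2.2,"ty":20.7,"tz":0,"turn":0,"gripper":3},{"tx":2.2,"ty":20.7,"tz":0,"turn":0,"gripper":3},{"tx":2.2,"ty":20.7,"tz":0,"turn":0,"gripper":3},{"tx":2.2,"ty":20.7,"tz":0,"turn":0,"gripper":3}]'
python3 w.py w9; python3 held.py 2>/dev/null
```

```text
time_s: 14.0
ee_pos: [0.649, 0.0996, 0.1549]
eef_rot: [0.079, 0.997, -0.0, 0.0]
force: [-0.5, -0.5, -0.5]
finger_gap: 0.0359
grasp_force: 60.2
t 14.0 tcp [0.649  0.0996 0.1549] close ang 80.9 gap 0.03592859052869089 tips 0.0726 tool z [-0.    -0.001 -1.   ]
finger pts 8459 tip z 0.0766 y -0.036 0.034
obj 547.3 207.7 [13.5  2.3] 79.5 z 0.0382 [391   0  57  21]
obj 552.4 3.4 [35.  34.8] 60.1 z 0.0464 [23 40 93 70]
[[-0.0137 -0.0126  0.0517]
 [ 0.0001 -0.0003  0.0628]
 [ 0.0208  0.0126  0.0752]]
[0.62819705 0.0989351  0.00385628] [[0.6175 0.1041 0.1   ]
 [0.6743 0.095  0.1   ]
 [0.6024 0.1069 0.1   ]]
```

View pics/w9.png

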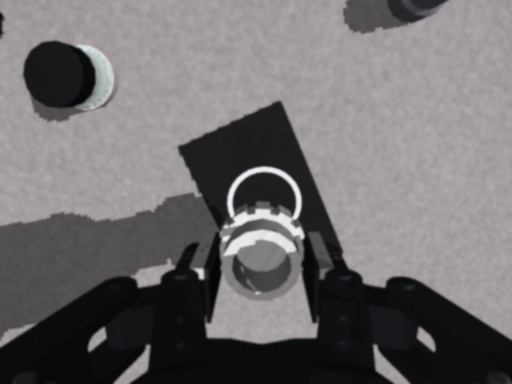

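The cup is held over its circle. I'll lower and release it.

```bash
python3 -m crank '[{"tx":0.1,"ty":0.1,"tz":-4.5,"turn":0,"gripper":3},{"tx":0.1,"ty":0.1,"tz":-6.8,"turn":0,"gripper":3},{"tx":0.1,"ty":0.1,"tz":-7.4,"turn":0,"gripper":3},{"tx":0.1,"ty":0.1,"tz":-7.4,"turn":0,"gripper":3},{"tx":0.1,"ty":0.1,"tz":-7.4,"turn":0,"gripper":3}]'
python3 -m crank '[{"tx":0,"ty":0,"tz":0,"turn":0,"gripper":6.5},{"tx":0,"ty":0,"tz":0,"turn":0,"gripper":6.5},{"tx":0,"ty":0,"tz":0,"turn":0,"gripper":6.5},{"tx":0,"ty":0,"tz":4,"turn":0,"gripper":6.5},{"tx":0,"ty":0,"tz":9.5,"turn":0,"gripper":6.5},{"tx":0,"ty":0,"tz":9.5,"turn":0,"gripper":6.5},{"tx":0,"ty":0,"tz":9.5,"turn":0,"gripper":6.5}]'
python3 w.py w10
```

```text
time_s: 14.68
ee_pos: [0.6504, 0.1019, 0.0814]
eef_rot: [0.079, 0.997, 0.0, 0.0]
force: [-0.8, -0.0, -0.5]
finger_gap: 0.0364
grasp_force: 60.2
time_s: 15.55
ee_pos: [0.6498, 0.1026, 0.1758]
eef_rot: [0.078, 0.997, 0.0, 0.0]
force: [0.3, -0.8, -0.5]
finger_gap: 0.0651
grasp_force: 0.0
t 15.55 tcp [0.6498 0.1026 0.1758] close ang 81.0 gap 0.0650522768739896 tips 0.0726 tool z [ 0.  0. -1.]
finger pts 4247 tip z 0.0663 y -0.047 0.046
obj 503.4 -51.8 [12.9 33.4] 76.1 z 0.0131 [ 0  0 18 50]
obj 545.8 208.4 [20.   5.5] 80.2 z 0.046 [375   0  62  28]
obj 552.2 3.4 [34.5 34.8] 34.5 z 0.0465 [41 45 83 63]
obj 649.4 101.8 [31.9 31.2] 42.9 z 0.0292 [233 165  57  58]
obj 798.7 -59.7 [35.9  3.4] 84.3 z 0.0163 [ 89 377  39   7]
```

The cup is placed. The cage is next.

```bash
python3 -m crank '[{"tx":-4,"ty":-4,"tz":0,"turn":9,"gripper":5.5},{"tx":-8,"ty":-8,"tz":0,"turn":18,"gripper":5.5},{"tx":-12,"ty":-12,"tz":0,"turn":27,"gripper":5.5},{"tx":-16,"ty":-16,"tz":0,"turn":36,"gripper":5.5},{"tx":-17.7,"ty":-18,"tz":0,"turn":37,"gripper":5.5},{"tx":-17.7,"ty":-18,"tz":0,"turn":37,"gripper":5.5},{"tx":-17.7,"ty":-18,"tz":0,"turn":37,"gripper":5.5},{"tx":-17.7,"ty":-18,"tz":0,"turn":37,"gripper":5.5}]'
python3 w.py w11
python3 - <<'E'
from h import *
C=cal("wrist"); f=np.load("w.npz"); P=cloud(C,f["d"])
m=(f["d"]>0)&(P[...,2]>.008)&(P[...,2]<.03)&(np.hypot(P[...,0]-.4725,P[...,1]+.0775)<.062)
q=P[m][:,:2].astype(np.float32); (a,b),wh,an=cv2.minAreaRect(q*1000); print(a,b,wh,an)
E
```

```text
time_s: 16.6
ee_pos: [0.4736, -0.0764, 0.1756]
eef_rot: [-0.243, 0.97, 0.0, -0.0]
force: [-0.1, 0.3, 0.4]
finger_gap: 0.0551
grasp_force: 0.0
t 16.6 tcp [ 0.4736 -0.0764  0.1756] close ang 118.1 gap 0.05510692436711356 tips 0.0726 tool z [-0.  0. -1.]
finger pts 4429 tip z 0.0686 y -0.042 0.04
obj 473.3 -79.0 [99.1 39.5] 26.6 z 0.0157 [232 121  58 135]
obj 528.5 -206.0 [42.3 43. ] 28.2 z 0.0173 [ 39 150  57  58]
obj 541.3 -1.9 [12.1 31.4] 18.7 z 0.0457 [279 298  52  49]
473.2357177734375 -79.08688354492188 (100.23097229003906, 39.659996032714844) 26.46809959411621
```

View pics/w11.png

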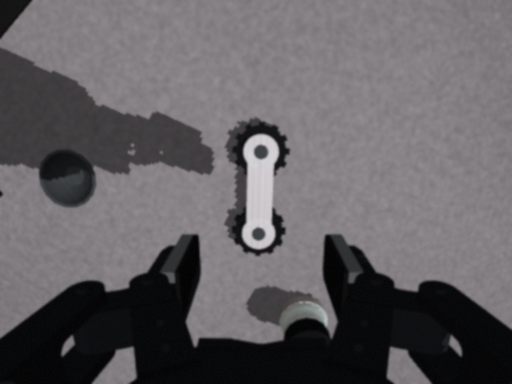

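The cage's hubs are at (261,152) and (258,234), about 2° off the tool axis. I'll compute the fine correction from them.

```bash
python3 - <<'E'
from h import *
C=cal("wrist"); p=ray(C,[(261,152),(258.5,234)],.015); d=p[1]-p[0]; print(p.mean(0)*1000,np.hypot(*d[:2]),np.degrees(np.arctan2(d[1],d[0])))
E
```

```text
[473.62966833 -78.78222615  15.        ] 0.06006387796332317 26.336034911384324
```

```bash
python3 -m crank '[{"tx":0,"ty":-0.25,"tz":-5,"turn":-1.7,"gripper":5.5},{"tx":0,"ty":-0.25,"tz":-8.8,"turn":-1.7,"gripper":5.5},{"tx":0,"ty":-0.25,"tz":-9.8,"turn":-1.7,"gripper":5.5},{"tx":0,"ty":-0.25,"tz":-9.8,"turn":-1.7,"gripper":5.5},{"tx":0,"ty":-0.25,"tz":-9.8,"turn":-1.7,"gripper":1},{"tx":0,"ty":-0.25,"tz":-9.8,"turn":-1.7,"gripper":1},{"tx":0,"ty":-0.25,"tz":-9.8,"turn":-1.7,"gripper":1},{"tx":0,"ty":-0.25,"tz":-9.8,"turn":-1.7,"gripper":1},{"tx":0,"ty":-0.25,"tz":-9.8,"turn":-1.7,"gripper":1},{"tx":0,"ty":-0.25,"tz":-9.8,"turn":-1.7,"gripper":1}]'
python3 -m crank '[{"tx":0,"ty":0,"tz":3,"turn":0,"gripper":1},{"tx":0,"ty":0,"tz":8,"turn":0,"gripper":1},{"tx":0,"ty":0,"tz":8,"turn":0,"gripper":1}]'
python3 w.py w12
```

```text
time_s: 17.9
ee_pos: [0.4737, -0.08, 0.0793]
eef_rot: [-0.228, 0.974, -0.0, 0.001]
force: [-1.1, 0.4, 9.9]
finger_gap: 0.0158
grasp_force: 58.7
time_s: 18.27
ee_pos: [0.4751, -0.0802, 0.1616]
eef_rot: [-0.228, 0.974, -0.001, 0.004]
force: [0.0, 0.2, -1.3]
finger_gap: 0.0158
grasp_force: 59.4
t 18.275 tcp [ 0.4751 -0.0802  0.1616] close ang 116.3 gap 0.015807536276832315 tips 0.0726 tool z [ 0.007 -0.001 -1.   ]
finger pts 5159 tip z 0.0686 y -0.03 0.025
obj 527.9 -206.4 [42.  43.3] 29.0 z 0.0171 [ 34 158  60  60]
```

View pics/w12.png

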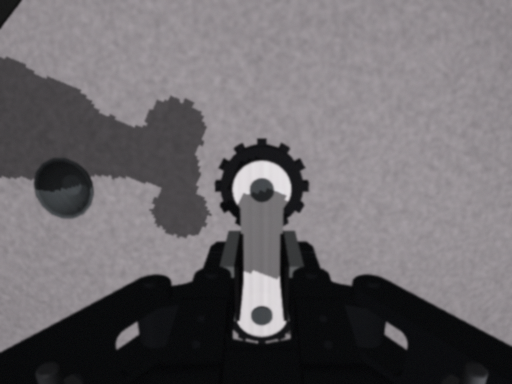

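The cage is held straight, with hubs at (262,189) and (262,315). I'll carry it to its mat.

```bash
python3 -m crank '[{"tx":-1,"ty":-4.8,"tz":0,"turn":-9.4,"gripper":1},{"tx":-2,"ty":-9.6,"tz":0,"turn":-18.8,"gripper":1},{"tx":-3,"ty":-14.4,"tz":0,"turn":-28.2,"gripper":1},{"tx":-4,"ty":-19.2,"tz":0,"turn":-37.6,"gripper":1},{"tx":-5.2,"ty":-24,"tz":0,"turn":-47,"gripper":1},{"tx":-5.2,"ty":-24,"tz":0,"turn":-47,"gripper":1},{"tx":-5.2,"ty":-24,"tz":0,"turn":-47,"gripper":1},{"tx":-5.2,"ty":-24,"tz":0,"turn":-47,"gripper":1}]'
python3 w.py w13; python3 held.py
python3 - <<'E'
from h import *
C=cal("wrist"); t=ctrl.observe()["ee_pos"][2]; p=ray(C,[(262,189),(262,315)],t-.063); d=p[1]-p[0]; print(p.mean(0)*1000,np.hypot(*d[:2]),np.degrees(np.arctan2(d[1],d[0])))
E
```

```text
time_s: 19.32
ee_pos: [0.4213, -0.3185, 0.1574]
eef_rot: [0.178, 0.984, 0.001, -0.0]
force: [-1.1, 0.7, -0.5]
finger_gap: 0.0159
grasp_force: 59.3
t 19.325 tcp [ 0.4213 -0.3185  0.1574] close ang 69.5 gap 0.015896216023821495 tips 0.0726 tool z [-0.001  0.001 -1.   ]
finger pts 5183 tip z 0.07 y -0.028 0.027
obj 528.4 -206.4 [42.5 42.4] 28.3 z 0.017 [429 256  58  53]
[[-0.046  -0.0125  0.0333]
 [ 0.0099 -0.0001  0.0647]
 [ 0.0468  0.0125  0.0701]]
[ 0.39913141 -0.31497403  0.00395233] [[ 0.3914 -0.3078  0.1026]
 [ 0.4453 -0.3281  0.1026]
 [ 0.3772 -0.3021  0.1026]]
[ 421.04080702 -318.48867682   94.62589103] 0.059509054738536446 -20.515875406314407
```

View pics/w13.png

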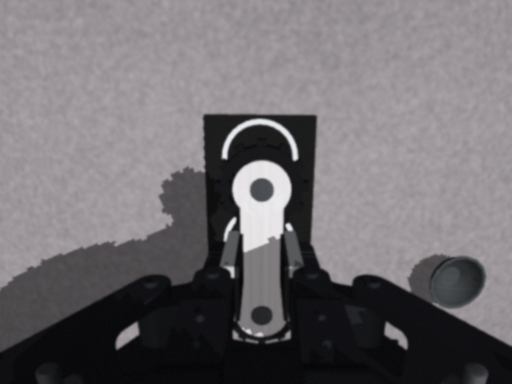

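The cage is aligned over its outline, about 2 mm off. I'll lower and release it.

```bash
python3 -m crank '[{"tx":0.05,"ty":-0.15,"tz":-4.5,"turn":0,"gripper":1},{"tx":0.05,"ty":-0.15,"tz":-6.9,"turn":0,"gripper":1},{"tx":0.05,"ty":-0.15,"tz":-7.6,"turn":0,"gripper":1},{"tx":0.05,"ty":-0.15,"tz":-7.6,"turn":0,"gripper":1},{"tx":0.05,"ty":-0.15,"tz":-7.6,"turn":0,"gripper":1}]'
python3 -m crank '[{"tx":0,"ty":0,"tz":0,"turn":0,"gripper":5.5},{"tx":0,"ty":0,"tz":0,"turn":0,"gripper":5.5},{"tx":0,"ty":0,"tz":0,"turn":0,"gripper":5.5},{"tx":0,"ty":0,"tz":0,"turn":0,"gripper":5.5},{"tx":0,"ty":0,"tz":4,"turn":0,"gripper":5.5},{"tx":0,"ty":0,"tz":9.5,"turn":0,"gripper":5.5},{"tx":0,"ty":0,"tz":9.5,"turn":0,"gripper":5.5},{"tx":0,"ty":0,"tz":9.5,"turn":0,"gripper":5.5}]'
python3 w.py w14
python3 - <<'E'
from h import *
im,d=imaging.snapshot("scene"); cv2.imwrite("pics/scene1.png",im)
E
```

```text
time_s: 20.0
ee_pos: [0.4209, -0.3198, 0.0833]
eef_rot: [0.179, 0.984, 0.001, -0.001]
force: [-7.4, 6.4, 19.9]
finger_gap: 0.0157
grasp_force: 61.9
time_s: 21.0
ee_pos: [0.4214, -0.3213, 0.1767]
eef_rot: [0.179, 0.984, 0.0, 0.0]
force: [-0.6, 0.3, -0.5]
finger_gap: 0.0551
grasp_force: 0.0
t 21.0 tcp [ 0.4214 -0.3213  0.1767] close ang 69.3 gap 0.05511315785023431 tips 0.0726 tool z [ 0.  0. -1.]
finger pts 4416 tip z 0.0689 y -0.042 0.041
obj 421.1 -320.1 [39.7 99.7] 69.2 z 0.0197 [235 122  58 136]
obj 525.4 -204.3 [43.8 35.6] 54.5 z 0.0171 [422 243  53  46]
```

View pics/scene1.png

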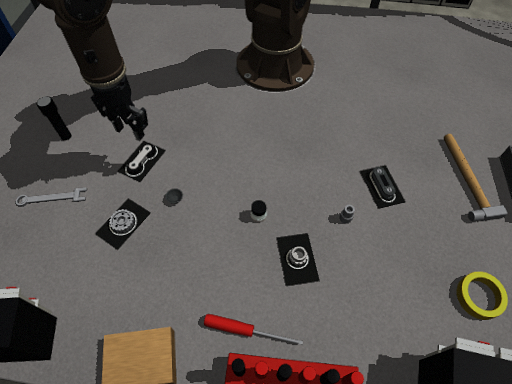

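View pics/w14.png

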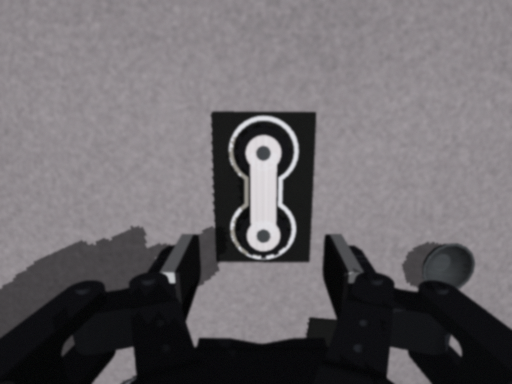

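The scene view shows all four parts centred in their outlines: cage (141,160), cog (123,222), cup (297,257) and multitool (382,184). The pot (259,211) and socket (347,213) are where they started, and the gripper is clear of everything.

```bash
python3 -c "from station import ctrl; print(ctrl.job_done())"
```

```text
the job is handed in; nothing more can be done
None
```

I laid all four parts flat on their own mats, each measured within about 2 mm of its outline's centre, with the pot and socket left standing where they were, and handed the job in at about 21 s of robot time; no verdict was returned.

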